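# Free the seized cover latch on a gearbox and take the cover off

## Task

The turn-latch that holds the inspection cover on the old gearbox housing is rusted solid: grip its bar and rock it back and forth in small arcs, up to where it binds and no harder so that its thin stem is not twisted off, until it breaks free, then turn it counter-clockwise at least 60 degrees clear of the cover. Then lift the cover off by its rib and set it down gently, flat in the black tray, leaving the latch open and the other things on the table where they are.

Things in the scene. Friction and masses are not known exactly. Their poses are not given: they have to be found in the camera images.
- latch_grip (a point): Middle of the seized turn-latch's upright dark steel grip bar (42 long, 12 thick, 34 mm tall), on its vertical turning axis, 97 mm above the table: bar top 13 mm above, arm and hub (28 mm across) from 23 mm below. x along the bar, z up. Pinch it across its 12 mm (y). The flat arm under the bar runs along x too.
- latch_tip (a point): End of the latch's flat arm (14 wide, 6 thick), 42 mm along x from the turning axis. As found it overlaps the cover's edge by 12 mm, 2 mm above the plate.
- latch (a joint): Angle of the latch's arm and hub, rad, about 0 as found, growing counter-clockwise seen from above; clear of the cover from 1.0, end stop 1.4. Seized: binds hard within 0.7 rad either way; feel where. Held at a bind 0.2 s some rust crumbles; then work it to the bind the other way: each reversal widens the arc a little; after at most 5 swings it turns free (0.07 N m). One way alone never frees it.
- stem (a joint): Elastic twist of the thin stem that carries the grip bar on the hub, rad, 0 unloaded, counter-clockwise positive, 4 N m per rad: it shows the torque on the latch. 0.2 N m (0.05 rad) is a bind and enough to work it; the stem is ruined beyond 0.10 rad (0.40 N m) either way. The grip bar turns by latch plus stem.
- cover_grip (a point): Grip point of the loose steel cover: in its upright rib (36 long on x, 12 thick on y, 32 mm tall), 11 mm below the rib's top, 21 above the plate's top, 27 above its underside. Plate 100 x 80 x 6 mm (x, y, z), about 0.28 kg, on the housing's top, this point 80 mm from the latch axis, between 3 mm high ribs with some 2 mm play; lifts straight up once the arm is off it.
- housing: Fixed cast aluminium gearbox housing, 180 (x) x 104 x 60 mm high, origin at its underside's centre; latch axis at x = -57 mm, cover's middle at x = +23 mm.
- tray_in (a point): Centre of the inner floor of the black open tray (outside 160 x 180 mm along its x, y, 30 high, walls and floor 5 mm; floor 5 mm above the table). Fixed, empty.
- bearing: loose ball-bearing ring lying flat, 52 mm across, 16 high; bystander; origin at its underside's centre
- pulley: small stepped pulley lying flat, 60 mm across, 30 high; bystander; origin at its underside's centre
- jar: screw jar with steel lid, 68 mm across, 85 high; bystander; origin at its underside's centre
- can: upright spray can, 64 mm across, 150 high; bystander; origin at its underside's centre
- mug: white mug, 80 mm across, 90 high, handle at its +y; bystander; origin at its underside's centre
- wrench: spanner lying flat; bystander
- screwdriver: screwdriver lying flat; bystander
- cover: the same cover: origin at the centre of its plate's underside
- tray: the same tray: origin at the centre of its underside
There are look-alikes about, which are no part of the job. Of the things shaped like the cover, the bare steel one is meant.

How it is judged:
On the way, in this order (a step that is already met when the one before it is completed fails the run):
1. the latch has broken free and is turned counter-clockwise clear of the cover, which is still in place (value of joint latch above 0.95 rad and distance of cover_grip from where it was at the start of the episode below 0.012 m), for 0.2 s.
2. the cover is lifted off the housing (height (world z) of cover_grip above 0.105 m), for 0.1 s.
At the end, for the whole second after the job is handed in: The latch stands at 0.95 rad or more; the cover lies at rest, released, flat (within 0.08 rad, rib up) on the tray's floor, its rib within 50 mm of the tray's centre along either side (value of joint latch above 0.95 rad and x of cover_grip in the frame of tray_in between -0.05 and 0.05 m and y of cover_grip in the frame of tray_in between -0.05 and 0.05 m and z of cover_grip in the frame of tray_in below 0.031 m and angle between cover_grip's own z axis and vertical below 0.08 rad and linear speed of cover below 0.02 m/s); the robot touches nothing.
It fails at once if the stem is twisted beyond 0.10 rad (0.40 N m) (value of joint stem above 0.1 rad or value of joint stem below -0.1 rad).
It fails at once if the cover is dropped or slammed into the tray (over 120 N, as from a fall of 20 mm or more) (contact force between cover and tray above 120 N).
It fails at once if a bystander is moved more than 30 mm (distance of any of bearing, pulley, jar, can, mug, wrench, screwdriver from where it was at the start of the episode above 0.03 m).
It also fails if it takes over 72 s, if anything falls off the work surface, if the arm or the gripper's body presses on something with over 40 N, if the wrist force passes 120 N, or if a joint passes its speed limit or range.

## Robot

A 6-joint arm with a two-finger parallel gripper is mounted at the origin on the work surface. World frame = base frame: x ahead of the robot, y to its left, z up, the work surface at z = 0. Lengths are in m, angles in rad, forces in N, time in s.
With the tool pointing down it reaches from about 0.35 to 0.8 m from the base axis. Payload 7.3 kg.
Tool frame: the origin (TCP) lies between the finger pads; the fingertips stand 25 mm ahead of it and the grasp point (between the pads) lies 6 mm ahead of it (r.tip_extent is the distance from the TCP to the fingertips, in m); z points along the fingers, y is the direction in which the jaws open and shut (so a half turn about z gives the same grasp; the last joint's range is limited). The gripper opens to 85 mm and grips with 20 to 120 N. Pads are 22 mm wide; open, the fingers measure 114 mm over their backs; the gripper's body (76 mm by 85 mm) begins 54 mm behind the grasp point. The pads swing forward as they close: fully open they stand 13 mm farther back than shut.
Start: joints at [-1.266, 0.342, 1.524, -0, 1.275, -0.146], TCP at [0.229, -0.473, 0.256] pointing down, gripper open.
Joint ranges: [-2.53, 2.53], [-0.77, 2.02], [0.04, 2.7], [-1, 4.14], [0.28, 2.66], [-3.11, 3.11]. Speed limits (rad/s): [2.57, 2.57, 3.14, 3.14, 3.14, 3.14].

## Interface

Orientations are given as a unit quaternion [x, y, z, w].
In Python, from workcell import r, command_gripper, optics gives the robot as it stands. The module is installed in compiled form; this text tells all that it offers. Calls block until the motion is done:
- r.reach(position, orientation): joint-space move of the TCP to a pose.
- r.move_straight(position, orientation=None, speed=0.15, max_force=None): straight line of the TCP; orientation=None keeps the orientation; speed is the mean speed in m/s. With max_force (N) it stops when the force on the tool has changed by that much, and returns True; else False.
- r.movej(angles): joint-space move.
- command_gripper(opening, force=None): finger opening in m; force is the grip in N (None keeps the last); returns when the fingers have stopped.
- r.hold(seconds).
- r.solve_ik(position, orientation): joint angles nearest the present ones, or None.
- r.read_state(): the state.
- optics.get_image(name): name is "side" or "top" or "wrist"; returns (picture, depth): 480x640x3 uint8, red, green, blue; 480x640 float32, m along the optical axis (not along the pixel's ray), 0 where there is no reading.
- optics.camera_model(name): a dict with "K" (3x3 intrinsics, pixels), "R" (3x3) and "t" (3): a world point X has camera coordinates R X + t; the wrist camera has in their place "tool_from_camera" (4x4, takes a point from camera to tool coordinates, whose origin is the TCP and whose axes are the flange's). Camera axes: x right, y down, z forward; pixel columns grow to the right and rows downward; lengths in m; the calibration is good to about 2 mm. A picture is of the moment at which its call begins: read the wrist's pose just before it. camera_model takes no time and is no camera call.
A pose or a line that the arm cannot do raises r.PlanningError and nothing moves.
- r.finish_job(): hands the job in, once; it reports no verdict.
The state is a dict: "time_s": time; "joint_positions": joint angles; "dq": joint speeds; "tau": joint torques, N m; "eef_pos": TCP position; "eef_rot": TCP orientation; "contact_force": force on the tool from outside, world axes, zero at the start; "torque": the same for the moment, N m; "grip_width": finger opening in m.
Only numpy, scipy, OpenCV 4.12 (cv2) and the standard library are available. Lean on these libraries where they do the work, as an engineer would, in place of code of your own. Each camera call takes 0.05 s, during which the arm holds its last target.

## Working session

There is one attempt and no reset: what is moved stays moved. The work goes in short steps, each a Python script; the robot and the scene stay as the last script left them, time stands still between calls to the robot, and variables do not carry over. Pictures are saved under pics/ and viewed, and the job is handed in when it is done.

```bash
mkdir -p pics; python3 - <<'E'
from workcell import r, optics
import cv2, numpy as np
for n in ["side","top","wrist"]:
    im,d=optics.get_image(n); cv2.imwrite(f"pics/{n}0.png",im[:,:,::-1]); np.save(f"pics/{n}0.npy",d)
s=r.read_state(); print({k:np.round(v,3) for k,v in s.items()})
print(optics.camera_model("top")); print(optics.camera_model("wrist")); print(r.tip_extent)
E
```

```text
{'time_s': np.float64(0.15), 'joint_positions': array([-1.266,  0.343,  1.525,  0.   ,  1.275, -0.146]), 'dq': array([-0.   , -0.002, -0.001, -0.   ,  0.   ,  0.002]), 'tau': array([ 1.0000e-03, -4.3391e+01, -2.4615e+01, -0.0000e+00,  6.0000e-03,
        0.0000e+00]), 'eef_pos': array([ 0.229, -0.472,  0.256]), 'eef_rot': array([ 0.975,  0.224, -0.   , -0.001]), 'contact_force': array([ 0.02 , -0.533, -0.305]), 'torque': array([ 0.038, -0.02 ,  0.002]), 'grip_width': np.float64(0.085)}
{'K': array([[496.31310926,   0.        , 319.21159046],
       [  0.        , 496.31310926, 244.66693756],
       [  0.        ,   0.        ,   1.        ]]), 'R': array([[ 0.02302486, -0.99967822, -0.01064491],
       [-0.99516982, -0.02190204, -0.09569389],
       [ 0.09542995,  0.01279683, -0.99535389]]), 't': array([-0.0014018 ,  0.53424364,  1.31339237])}
{'K': array([[362.35383957,   0.        , 319.30298596],
       [  0.        , 362.35383957, 238.77248376],
       [  0.        ,   0.        ,   1.        ]]), 'tool_from_camera': array([[ 1.24106923e-03, -9.57260108e-01, -2.89225768e-01,
         7.28483931e-02],
       [ 9.99999138e-01,  1.06431611e-03,  7.68399047e-04,
         6.07483949e-04],
       [-4.27730112e-04, -2.89226472e-01,  9.57260604e-01,
        -1.18479645e-01],
       [ 0.00000000e+00,  0.00000000e+00,  0.00000000e+00,
         1.00000000e+00]])}
0.025
```

View pics/top0.png

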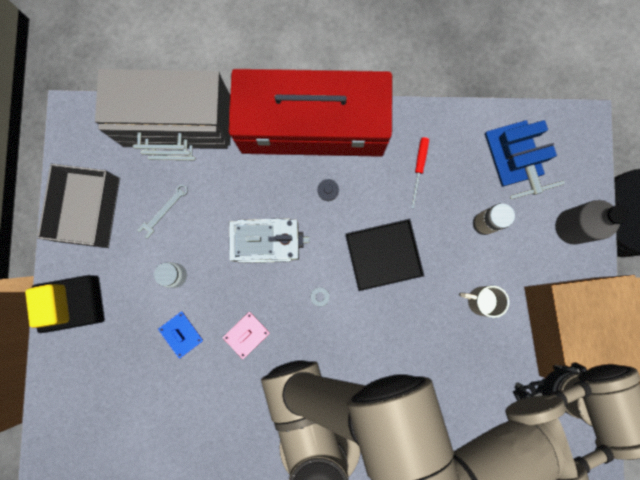

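View pics/side0.png

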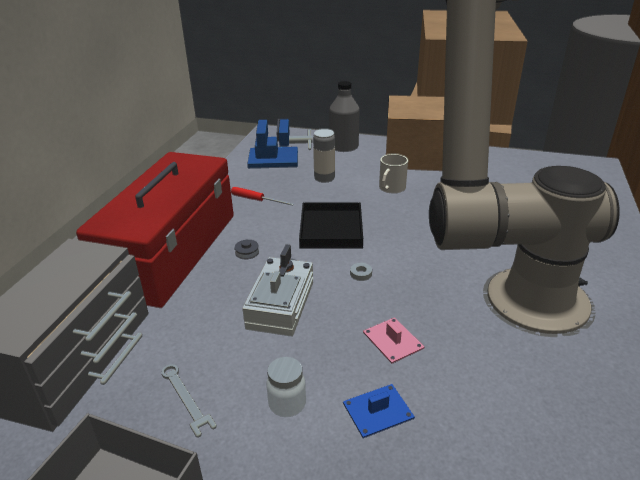

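The top view shows the housing at about (265,240), the bare cover on it, the latch at about (285,239) and the black tray at about (385,255). Next I'll enlarge the crops.

```bash
python3 - <<'E'
import cv2
a=cv2.imread("pics/top0.png"); 
cv2.imwrite("pics/topc.png",cv2.resize(a[205:275,215:325],None,fx=7,fy=7,interpolation=cv2.INTER_CUBIC))
cv2.imwrite("pics/topt.png",cv2.resize(a[210:300,335:435],None,fx=6,fy=6,interpolation=cv2.INTER_CUBIC))
E
```

```text
(no output)
```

View pics/topc.png

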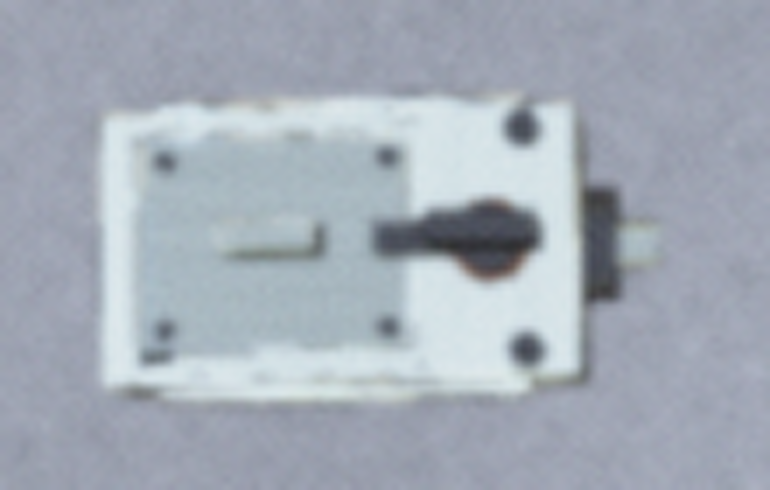

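View pics/topt.png

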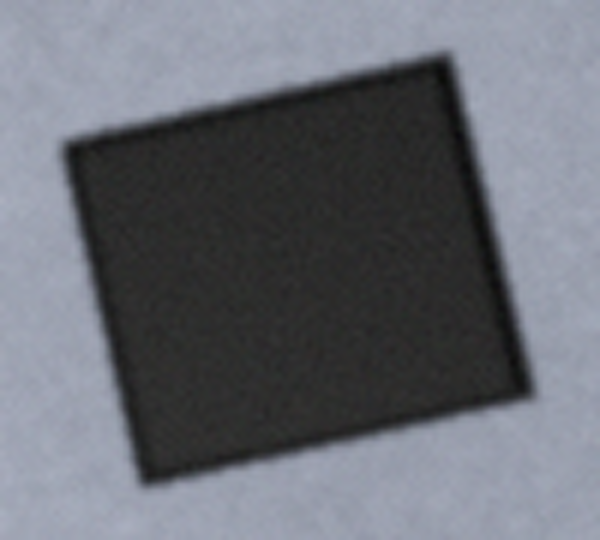

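The crop shows the bar at about (485,222), the rib at about (268,235), and the tray corners at (67,143), (450,55), (533,397) and (147,483). I'll convert these to world positions and then take a close-up with the wrist camera.

```bash
cat > h.py <<'E'
from workcell import r, optics, command_gripper
import numpy as np, cv2
from scipy.spatial.transform import Rotation as Rn
def topray(uv,z):
    m=optics.camera_model("top"); R,t,K=m["R"],m["t"],m["K"]
    c=-R.T@t; d=R.T@np.linalg.inv(K)@np.array([uv[0],uv[1],1.]); return c+d*(z-c[2])/d[2]
def wristray(uv,z,pos,quat):
    m=optics.camera_model("wrist"); T=np.eye(4);T[:3,:3]=Rn.from_quat(quat).as_matrix();T[:3,3]=pos
    M=T@m["tool_from_camera"]; d=M[:3,:3]@np.linalg.inv(m["K"])@np.array([uv[0],uv[1],1.]); c=M[:3,3]
    return c+d*(z-c[2])/d[2]
def quat(yawx):
    "tool down, tool x axis at world angle yawx"
    x=np.array([np.cos(yawx),np.sin(yawx),0]); z=np.array([0,0,-1.]); y=np.cross(z,x)
    return Rn.from_matrix(np.stack([x,y,z],1)).as_quat()
E
python3 - <<'E'
from h import *
np.set_printoptions(precision=4,suppress=True)
c=lambda u,v:(215+u/7-.43,205+v/7-.43)
print("bar",topray(c(430,220),.110),topray(c(540,220),.110))
print("rib",topray(c(215,235),.098),topray(c(322,235),.098))
t=[topray((335+u/6-.42,210+v/6-.42),.03) for u,v in [(67,143),(450,55),(533,397),(147,483)]]
for x in t: print(x)
print("tray",np.mean(t,0))
for u,v in [(105,115),(575,100),(580,380),(105,385)]: print(topray(c(u,v),.06))
s=r.read_state(); print(Rn.from_quat(s["eef_rot"]).as_matrix())
for yaw in [0,np.pi/2,np.pi,-np.pi/2]:
    for p in ([.53,.1,.35],[.53,0.05,.1]): print(yaw,p,r.solve_ik(p,quat(yaw)))
E
```

```text
bar [0.5457 0.1195 0.11  ] [0.5466 0.0797 0.11  ]
rib [0.5398 0.1992 0.098 ] [0.5407 0.1601 0.098 ]
[ 0.5657 -0.0602  0.03  ]
[ 0.6093 -0.2315  0.03  ]
[ 0.4566 -0.2692  0.03  ]
[ 0.4146 -0.0984  0.03  ]
tray [ 0.5116 -0.1648  0.03  ]
[0.5885 0.2487 0.06  ]
[0.598  0.0712 0.06  ]
[0.4922 0.0664 0.06  ]
[0.4864 0.2446 0.06  ]
[[ 0.9001  0.4357 -0.0003]
 [ 0.4357 -0.9001  0.001 ]
 [ 0.0002 -0.001  -1.    ]]
0 [0.53, 0.1, 0.35] [ 0.0444  0.3157  1.3056 -0.      1.5203  1.6152]
0 [0.53, 0.05, 0.1] [-0.0499  0.5318  1.7035 -0.      0.9063  1.5208]
1.5707963267948966 [0.53, 0.1, 0.35] [ 0.0444  0.3157  1.3056 -0.      1.5203  0.0444]
1.5707963267948966 [0.53, 0.05, 0.1] [-0.0499  0.5318  1.7035 -0.      0.9063 -0.0499]
3.141592653589793 [0.53, 0.1, 0.35] [ 0.0444  0.3157  1.3056 -0.      1.5203 -1.5264]
3.141592653589793 [0.53, 0.05, 0.1] [-0.0499  0.5318  1.7035 -0.      0.9063 -1.6207]
-1.5707963267948966 [0.53, 0.1, 0.35] [ 0.0444  0.3157  1.3056 -0.      1.5203 -3.0972]
-1.5707963267948966 [0.53, 0.05, 0.1] [-0.0499  0.5318  1.7035 -0.      0.9063  3.0916]
```

```bash
python3 - <<'E'
from h import *
r.reach([.543,.11,.33],quat(1.61))
r.hold(.2)
s=r.read_state(); im,d=optics.get_image("wrist")
np.save("pics/w1pose.npy",np.r_[s["eef_pos"],s["eef_rot"]]); np.save("pics/w1d.npy",d)
print(s["eef_pos"],s["contact_force"],s["torque"],s["time_s"])
cv2.imwrite("pics/w1.png",im[:,:,::-1])
E
```

```text
[0.54310963 0.10938256 0.3299339 ] [-0.06376963  0.53859222  0.89947578] [-0.00992899 -0.00549469  0.05414936] 2.7167
```

View pics/w1.png

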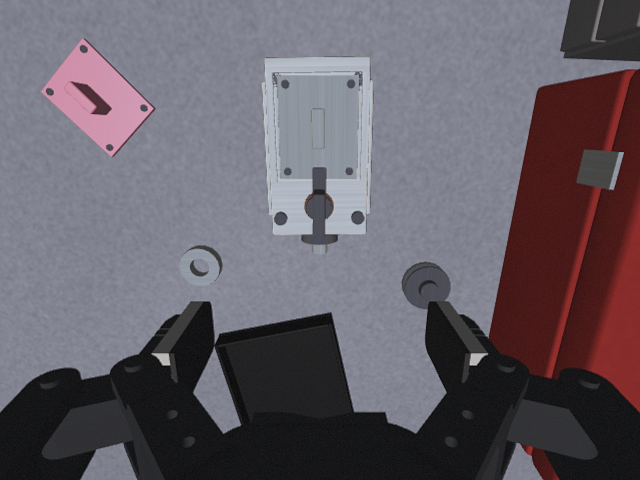

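```bash
python3 - <<'E'
import cv2
a=cv2.imread("pics/w1.png"); 
cv2.imwrite("pics/w1c.png",cv2.resize(a[50:265,250:390],None,fx=2.7,fy=2.7,interpolation=cv2.INTER_CUBIC))
cv2.imwrite("pics/w1l.png",cv2.resize(a[155:255,270:370],None,fx=6,fy=6,interpolation=cv2.INTER_CUBIC))
E
```

```text
(no output)
```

View pics/w1c.png

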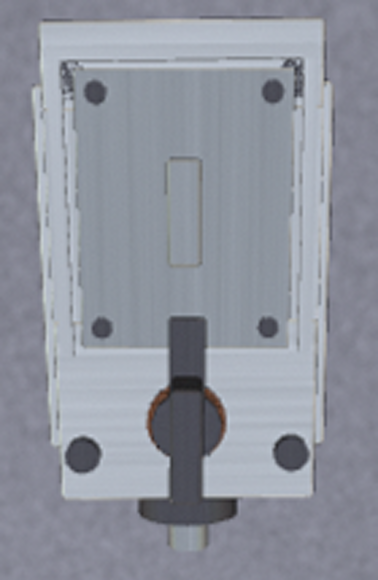

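View pics/w1l.png

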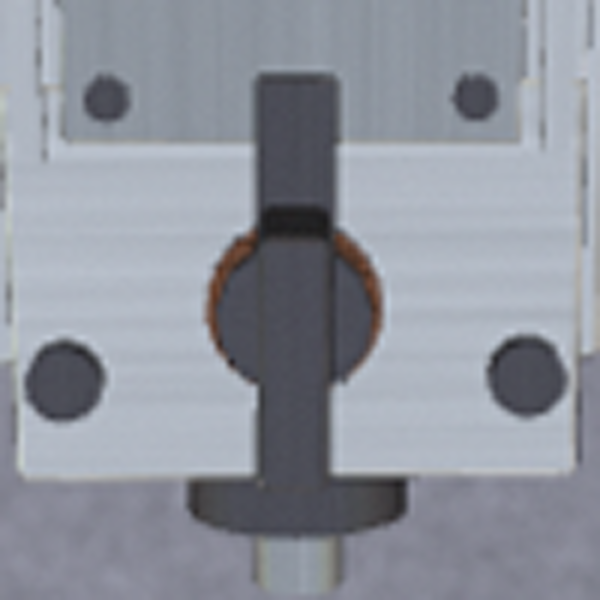

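The bar's top face in the wrist image spans rows 194–235.5, centred on column 319. The rib top spans rows 108.5–148.5, centred on column 318.

```bash
python3 - <<'E'
from h import *
np.set_printoptions(precision=4,suppress=True)
P=np.load("pics/w1pose.npy"); p,q=P[:3],P[3:]
f=lambda u,v,z: wristray((u,v),z,p,q)
l=lambda u,v:(270+u/6-.4,155+v/6-.4); c=lambda u,v:(250+u/2.7-.3,50+v/2.7-.3)
for n,uv,z in [("bar+x",l(295,238),.11),("bar-x",l(294,485),.11),("armtip",l(297,74),.074)]: print(n,f(*uv,z))
for n,uv in [("ribfar",c(184.5,158)),("ribnear",c(184.5,266))]: print(n,f(*uv,.098))
for n,uv in [("c1",c(41,22)),("c2",c(314,22)),("c3",c(316,497)),("c4",c(62,497))]: print(n,f(*uv,.06))
for uv in [c(95,91),c(273,91),c(101,327),c(268,327)]: print("screw",f(*uv,.067))
d=np.load("pics/w1d.npy"); print(d[213,319],d[128,318],d[80,270])
# tray corners (visible top edge left,right)
E
```

```text
bar+x [0.5416 0.1235 0.11  ]
bar-x [0.5431 0.0831 0.11  ]
armtip [0.5411 0.1453 0.074 ]
ribfar [0.538  0.2003 0.098 ]
ribnear [0.5393 0.1649 0.098 ]
c1 [0.4843 0.2463 0.06  ]
c2 [0.5826 0.2502 0.06  ]
c3 [0.5971 0.0726 0.06  ]
c4 [0.4923 0.0684 0.06  ]
screw [0.5047 0.2233 0.067 ]
screw [0.5688 0.2259 0.067 ]
screw [0.508  0.1393 0.067 ]
screw [0.5723 0.1418 0.067 ]
0.34473673 0.33438873 0.3549947
```

```bash
python3 - <<'E'
from h import *
np.set_printoptions(precision=3,suppress=True)
q=quat(1.612)
r.reach([.5424,.1033,.18],q)
command_gripper(.045,30)
print(r.move_straight([.5424,.1033,.106],speed=.08,max_force=12))
r.hold(.3)
def st(t=''):
    s=r.read_state();print(t,s["eef_pos"],s["contact_force"],s["torque"],s["grip_width"],s["time_s"])
st('pre')
im,d=optics.get_image("wrist");cv2.imwrite("pics/w2.png",im[:,:,::-1])
command_gripper(.0,30); r.hold(.3); st('grip')
for i in range(5): r.hold(.03); st()
im,d=optics.get_image("wrist");cv2.imwrite("pics/w3.png",im[:,:,::-1])
E
```

```text
False
pre [0.543 0.103 0.106] [0.35  0.37  0.495] [-0.007  0.009 -0.098] 0.04486797085703615 5.2667
grip [0.543 0.103 0.106] [-0.21   0.08   1.079] [ 0.007  0.014 -0.091] 0.011248014957456628 6.0083
 [0.543 0.103 0.106] [-0.512  0.212  2.424] [ 0.026 -0.035 -0.07 ] 0.011642572823601918 6.0417
 [0.543 0.103 0.106] [ 0.775 -0.214  1.316] [ 0.018 -0.038 -0.044] 0.011216889756607328 6.075
 [0.543 0.103 0.106] [-0.078  0.255  1.933] [ 0.028 -0.02  -0.029] 0.011558514604340549 6.1083
 [0.543 0.103 0.106] [0.234 0.444 1.529] [ 0.007  0.01  -0.008] 0.011286034839781188 6.1417
 [0.542 0.103 0.106] [-0.476  0.749  1.824] [ 0.052 -0.074 -0.059] 0.011174123842372458 6.175
```

View pics/w3.png

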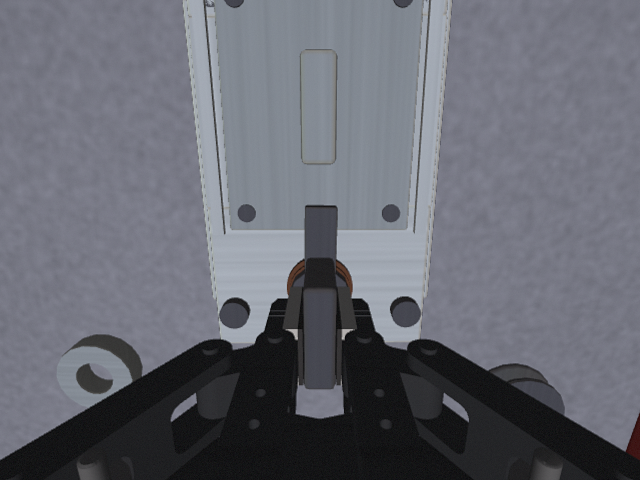

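The fingers straddle and hold the bar at about (320,330), with the arm tip free over the cover. Next I'll feel for the bind in small counter-clockwise steps.

```bash
cat >> h.py <<'E'
def avg(n=8,dt=.02):
    T=[];F=[]
    for i in range(n):
        r.hold(dt); s=r.read_state(); T.append(s["torque"]); F.append(s["contact_force"])
    return np.mean(T,0),np.mean(F,0),np.std(np.array(T)[:,2])
def turn(d):
    "rotate the tool ccw by d about its vertical axis from commanded q"
    import json
    q=np.array(json.load(open("q.json"))); q[5]-=d; r.movej(q); json.dump(list(q),open("q.json","w"))
    return q[5]
E
python3 - <<'E'
from h import *
import json
np.set_printoptions(precision=3,suppress=True)
json.dump(list(map(float,r.read_state()["joint_positions"])),open("q.json","w"))
t0,f0,sd=avg(20); print(t0,f0,sd)
json.dump(float(t0[2]),open("t0.json","w"))
for i in range(4):
    q6=turn(.02); a=r.read_state()["time_s"]; t,f,sd=avg(8); s=r.read_state()
    print(i,q6,s["joint_positions"][5],t[2]-t0[2],sd,f,a,s["time_s"])
    if abs(t[2]-t0[2])>.2: break
E
```

```text
[ 0.019 -0.051 -0.036] [0.497 0.207 2.355] 0.031047201246884724
0 -0.011838762664919967 -0.01149709103344586 -0.08023997549713957 0.020716463032559772 [0.354 0.219 1.927] 6.8083 6.9417
1 -0.031838762664919966 -0.03149889109035226 -0.09183159944708927 0.020936647770567873 [0.7   0.134 1.728] 7.1917 7.325
2 -0.05183876266491996 -0.0514955028517993 -0.07936836942634684 0.02971101361964551 [0.877 0.276 1.663] 7.575 7.7083
3 -0.07183876266491997 -0.07154387238891394 -0.08486068468483693 0.015146138970721194 [0.623 0.082 1.858] 7.9583 8.0917
```

```bash
cat >> h.py <<'E'
def swing(sign,limit,target=.235):
    import json
    t0=json.load(open("t0.json")); tot=0; tau=0.0
    for i in range(60):
        step=.035 if abs(tau)<.13 else max((target-abs(tau))/4*.9,.006)
        step=min(step,limit-tot)
        if step<1e-4: print("limit"); break
        q6=turn(sign*step); tot+=step; t,f,sd=avg(6); tau=-(t[2]-t0)
        if tau*sign<0: tau_use=0; 
        print(f"{q6:.3f} {tau:.3f} sd{sd:.3f} F{f.round(1)}")
        if tau*sign<0: tau=0
        if abs(tau)>.205:
            t,f,sd=avg(12); tau=-(t[2]-t0); print("check",round(tau,3))
            if abs(tau)>.2: break
    r.hold(.25); s=r.read_state(); print("end",s["joint_positions"][5],s["grip_width"],s["time_s"])
    return tau
E
python3 - <<'E'
from h import *
swing(+1,.7)
E
```

```text
-0.107 0.053 sd0.021 F[0.9 0.5 1.5]
-0.142 0.060 sd0.015 F[1.1 0.3 1.7]
-0.177 0.070 sd0.017 F[1.2 0.5 1.3]
-0.212 0.055 sd0.012 F[1.1 0.6 1.2]
-0.247 0.073 sd0.034 F[1.4 0.3 0.7]
-0.282 0.050 sd0.030 F[2.  0.5 1. ]
-0.317 0.069 sd0.042 F[1.9 0.7 0.4]
-0.352 0.216 sd0.028 F[ 2.6  0.7 -0.2]
check 0.199
-0.360 0.221 sd0.011 F[3.3 1.1 0.4]
check 0.237
end -0.3598357147783682 0.011347179602493353 11.8917
```

Counter-clockwise it binds at q6 ≈ -0.33, at about 0.22 N m. Now I'll reverse: quickly through the known-free range, then feeling in small steps.

```bash
python3 - <<'E'
from h import *
for k in range(3):
    turn(-.11)
    s=r.read_state(); print(s["torque"][2],s["time_s"])
swing(-1,.75)
E
```

```text
0.0455263409539488 12.1417
0.009348503495726496 12.3917
-0.041791015559986544 12.6417
0.005 -0.154 sd0.029 F[2.4 0.9 0.9]
0.023 -0.150 sd0.020 F[2.  1.  1.3]
0.043 -0.145 sd0.024 F[2.3 1.  1.3]
0.063 -0.143 sd0.025 F[1.6 0.4 1.9]
0.083 -0.136 sd0.033 F[1.6 0.9 2.2]
0.105 -0.146 sd0.019 F[1.2 0.5 2.2]
0.125 -0.163 sd0.018 F[1.  0.8 2.3]
0.142 -0.148 sd0.016 F[0.4 1.1 2.1]
0.161 -0.164 sd0.030 F[0.1 0.4 2.6]
0.177 -0.156 sd0.027 F[0.  0.4 2.7]
0.195 -0.160 sd0.042 F[-0.4  0.6  3. ]
0.212 -0.178 sd0.018 F[-0.8  0.5  3. ]
0.225 -0.163 sd0.029 F[-1.   0.5  3.1]
0.241 -0.128 sd0.021 F[-1.6  1.   2.9]
0.276 -0.140 sd0.006 F[-1.5  0.4  3.5]
0.298 -0.147 sd0.039 F[-1.8  0.5  3.1]
0.317 -0.146 sd0.018 F[-2.   0.4  3.6]
0.338 -0.162 sd0.028 F[-2.6  0.6  3.3]
0.354 -0.162 sd0.020 F[-3.1  0.6  3.8]
0.370 -0.157 sd0.037 F[-2.9  0.6  3.8]
0.388 -0.173 sd0.036 F[-3.3  0.6  3.8]
0.402 -0.144 sd0.031 F[-3.4  0.7  3.6]
0.422 -0.057 sd0.018 F[-3.6  1.2  4. ]
0.457 -0.142 sd0.024 F[-4.2  0.5  4.3]
0.478 -0.143 sd0.004 F[-4.7  1.   4.3]
0.499 -0.194 sd0.019 F[-4.8  1.   4.4]
0.508 -0.259 sd0.021 F[-4.7  0.9  4.1]
check -0.232
end 0.5077812131880675 0.01114962230537272 22.5417
```

The two directions show a torque-zero bias of about 0.04 (friction is about ±0.107). I'll correct it, nudge this bind up to a true value of about 0.22, then swing back.

```bash
sed -i 's/abs(tau)<.13/abs(tau)<.15/' h.py; python3 - <<'E'
from h import *
import json
t0=json.load(open("t0.json"))+.04; json.dump(t0,open("t0.json","w"))
turn(-.008); t,f,sd=avg(14); print("cw bind",-(t[2]-t0)); r.hold(.1)
for k in range(5):
    turn(.162); s=r.read_state(); print(round(-(s["torque"][2]-t0),3),s["time_s"])
swing(+1,.5)
E
```

```text
cw bind -0.22455038910901837
-0.049 23.4
-0.007 23.675
-0.028 23.95
-0.068 24.225
-0.044 24.5
-0.329 0.070 sd0.042 F[-2.2  0.7  1.7]
-0.364 0.194 sd0.024 F[-1.1  1.1  0.9]
-0.373 0.216 sd0.019 F[-0.5  1.  -0.3]
check 0.207
end -0.3732669420365095 0.011276449059115557 26.0
```

Each reversal widens the arc, so it's working. Continuing.

```bash
python3 - <<'E'
from h import *
for k in range(4): turn(-.207)
swing(-1,.4)
E
```

```text
0.490 -0.042 sd0.041 F[-1.9  0.9  1.6]
0.525 -0.033 sd0.044 F[-2.9  0.6  2.3]
0.560 -0.017 sd0.020 F[-3.   0.9  2.4]
0.595 -0.037 sd0.022 F[-3.8  1.   3. ]
0.630 -0.042 sd0.020 F[-4.2  1.3  3.6]
0.665 -0.040 sd0.023 F[-4.6  1.3  3.6]
0.700 -0.041 sd0.042 F[-5.1  1.2  4.3]
0.735 -0.138 sd0.028 F[-5.2  1.2  4.2]
0.770 -0.275 sd0.028 F[-5.1  1.2  4.2]
check -0.272
end 0.7686131757239777 0.011110066014540013 30.8667
```

```bash
python3 - <<'E'
from h import *
for k in range(5): turn(.222)
swing(+1,.75)
E
```

```text
-0.375 0.062 sd0.024 F[-1.9  1.   1.4]
-0.410 0.033 sd0.029 F[-1.1  1.1  0.9]
-0.445 0.029 sd0.017 F[-0.5  0.7  0.3]
-0.480 0.039 sd0.011 F[ 0.3  0.9 -0.4]
-0.515 0.036 sd0.046 F[ 1.2  1.3 -0.5]
-0.550 0.055 sd0.013 F[ 1.5  1.3 -0.9]
-0.585 0.056 sd0.035 F[ 2.3  1.3 -1.5]
-0.620 0.046 sd0.023 F[ 3.1  2.1 -1.5]
-0.655 0.052 sd0.015 F[ 3.8  2.1 -1.6]
-0.690 0.032 sd0.020 F[ 3.9  2.6 -2. ]
-0.725 0.032 sd0.026 F[ 4.8  2.5 -2.2]
-0.760 0.049 sd0.027 F[ 4.4  2.3 -2.2]
-0.795 0.040 sd0.023 F[ 4.5  2.7 -1.8]
-0.830 0.034 sd0.022 F[ 4.5  2.8 -2.5]
-0.865 0.044 sd0.023 F[ 4.5  2.3 -2.3]
-0.900 0.046 sd0.021 F[ 4.5  2.9 -2.6]
-0.935 0.047 sd0.015 F[ 4.5  3.  -2.2]
-0.970 0.039 sd0.012 F[ 4.7  2.9 -2. ]
-1.005 0.048 sd0.025 F[ 4.6  2.5 -2.5]
-1.040 0.030 sd0.010 F[ 4.5  2.8 -2.4]
-1.075 0.039 sd0.039 F[ 4.9  2.8 -2.1]
-1.090 0.082 sd0.019 F[ 4.7  2.7 -2.6]
limit
end -1.0889253787732285 0.011395602486152134 40.4417
```

```bash
python3 - <<'E'
from h import *
turn(.06);turn(.06)
t,f,_=avg(5); print(t,f)
r.hold(.1)
im,d=optics.get_image("wrist");cv2.imwrite("pics/w4.png",im[:,:,::-1])
print(r.read_state()["time_s"])
E
```

```text
[ 0.56632372 -0.81029397 -0.01201672] [ 5.0445578   3.11990207 -2.63241433]
41.175
```

View pics/w4.png

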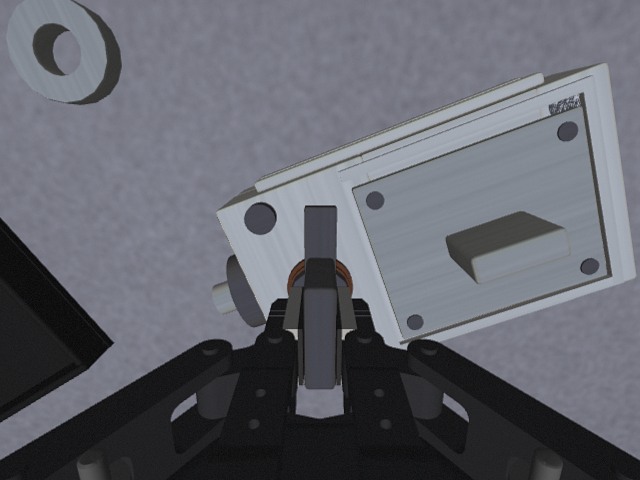

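The latch arm points straight ahead of the tool at (320,215), well clear of the cover. It has turned about 1.2 rad and the cover is still in place. I'll check the tray against the wrist picture offline, and release and retreat.

```bash
python3 - <<'E'
from h import *
np.set_printoptions(precision=4,suppress=True)
P=np.load("pics/w1pose.npy")
for uv in [(216,346),(331,314)]: print(wristray(uv,.03,P[:3],P[3:]))
command_gripper(.04,30)
r.hold(.1)
p=r.read_state()["eef_pos"]
r.move_straight([p[0],p[1],.165],speed=.12)
q=quat(1.612)
r.reach([.5387,.1826,.165],q); r.hold(.15)
s=r.read_state(); im,d=optics.get_image("wrist");cv2.imwrite("pics/w5.png",im[:,:,::-1])
im,d=optics.get_image("top");cv2.imwrite("pics/t5.png",cv2.resize(im[205:275,215:325,::-1],None,fx=6,fy=6))
print(s["eef_pos"],s["time_s"])
E
```

```text
[ 0.4131 -0.0971  0.03  ]
[ 0.5631 -0.0438  0.03  ]
[0.5387 0.1823 0.1648] 43.6833
```

View pics/w5.png

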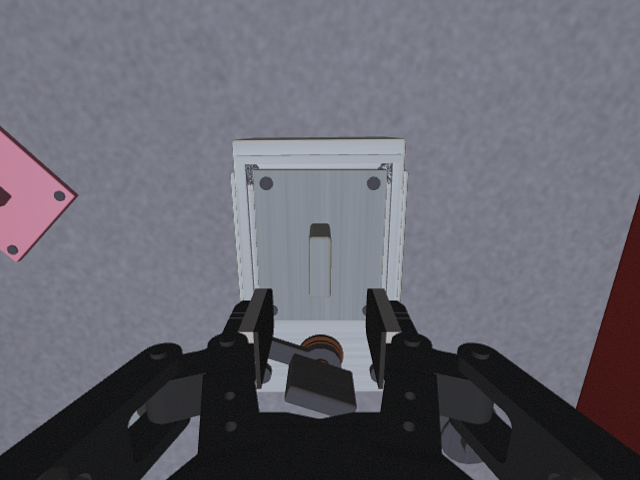

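```bash
python3 - <<'E'
from h import *
E
ls pics
```

```text
side0.npy
side0.png
t5.png
top0.npy
top0.png
topc.png
topt.png
w1.png
w1c.png
w1d.npy
w1l.png
w1pose.npy
w2.png
w3.png
w4.png
w5.png
wrist0.npy
wrist0.png
```

The latch is open, pointing to about (270,350), and the cover is in place with its rib at (320,265), centred between the jaws. Grasp and lift.

```bash
python3 - <<'E'
from h import *
np.set_printoptions(precision=3,suppress=True)
print(r.move_straight([.5387,.1826,.099],speed=.08,max_force=10)); r.hold(.1)
command_gripper(0,60); r.hold(.2)
s=r.read_state(); print(s["eef_pos"],s["grip_width"],s["contact_force"])
p=s["eef_pos"]
r.move_straight([p[0],p[1],.130],speed=.05)
r.move_straight([p[0],p[1],.19],speed=.12)
s=r.read_state(); print(s["eef_pos"],s["grip_width"],s["contact_force"])
r.reach([.510,-.163,.19],quat(1.815)); r.hold(.2)
s=r.read_state(); print(s["eef_pos"],s["grip_width"],s["time_s"])
im,d=optics.get_image("top");cv2.imwrite("pics/t6.png",cv2.resize(im[180:300,200:440,::-1],None,fx=3.3,fy=3.3))
im,d=optics.get_image("wrist");cv2.imwrite("pics/w6.png",im[:,:,::-1])
E
```

```text
False
[0.539 0.183 0.1  ] 0.010721062968999872 [-1.476  0.01   5.696]
[0.539 0.183 0.189] 0.010886783118219225 [-0.382 -0.377 -2.788]
[ 0.51  -0.162  0.19 ] 0.010369804338697606 48.35
```

View pics/w6.png

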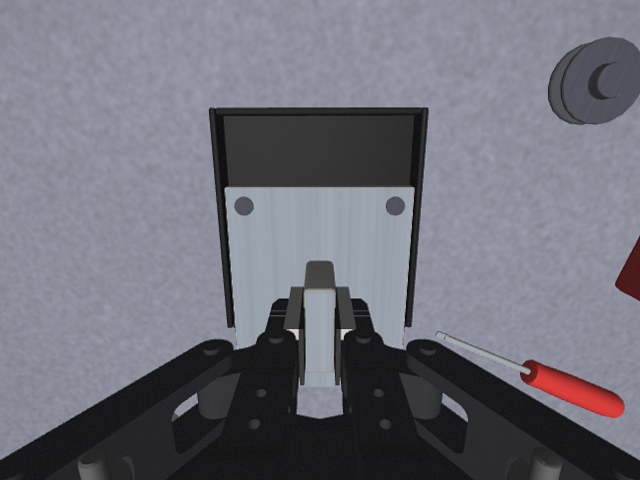

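View pics/t6.png

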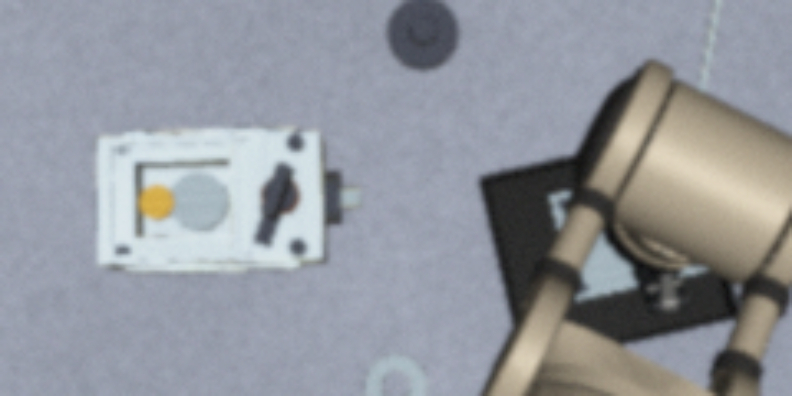

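The cover is held level and parallel to the tray: the tray's left and right walls are at columns 212 and 427, and the plate spans 226–413. The latch is still open. Next I'll check the fore-aft offset from the far rim at row 108, then lower.

```bash
python3 - <<'E'
from h import *
np.set_printoptions(precision=4,suppress=True)
s=r.read_state(); p,q=s["eef_pos"],s["eef_rot"]
R=Rn.from_quat(q).as_matrix()
m=wristray((320,108),.03,p,q); off=R.T@(m-p); print("far rim ahead",off)
dx=np.clip(off[0]-.09,-.03,.03); dy=off[1]
a=wristray((211,109),.03,p,q);b=wristray((428,109),.03,p,q); o2=R.T@((a+b)/2-p); print(o2,np.linalg.norm(a-b))
t=p+R@np.array([dx,o2[1],0]); print("target",t)
r.move_straight([t[0],t[1],.10],speed=.12)
r.move_straight([t[0],t[1],.052],speed=.06)
c=r.move_straight([t[0],t[1],.042],speed=.015,max_force=3)
r.hold(.2); s=r.read_state(); print(c,s["eef_pos"],s["contact_force"],s["time_s"])
E
```

```text
far rim ahead [ 0.0876 -0.0002  0.16  ]
[ 0.0869 -0.0005  0.16  ] 0.1572055189333633
target [ 0.5103 -0.1648  0.19  ]
True [ 0.5103 -0.1648  0.0445] [-1.561   0.7074  5.5052] 51.025
```

Contact came at TCP z = 0.0445, as expected. Releasing and retreating.

```bash
python3 - <<'E'
from h import *
command_gripper(.04); r.hold(.2)
s=r.read_state(); p=s["eef_pos"]
r.move_straight([p[0],p[1],.18],speed=.12)
r.hold(.2)
s=r.read_state(); q=s["eef_rot"];p=s["eef_pos"]; im,d=optics.get_image("wrist");cv2.imwrite("pics/w7.png",im[:,:,::-1])
np.save("pics/w7d.npy",d)
r.reach([.35,-.40,.30],quat(1.2)); r.hold(.2)
im,d=optics.get_image("top");cv2.imwrite("pics/t7.png",im[:,:,::-1])
print(r.read_state()["time_s"],r.read_state()["contact_force"])
E
```

```text
54.5833 [0.52707952 0.24754568 0.0903487 ]
```

View pics/w7.png

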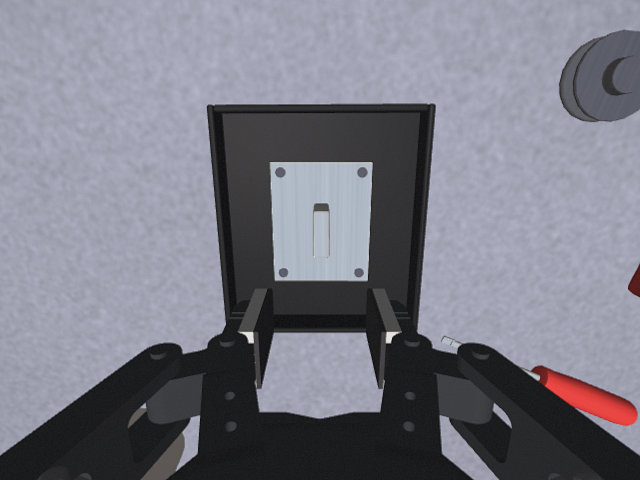

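View pics/t7.png

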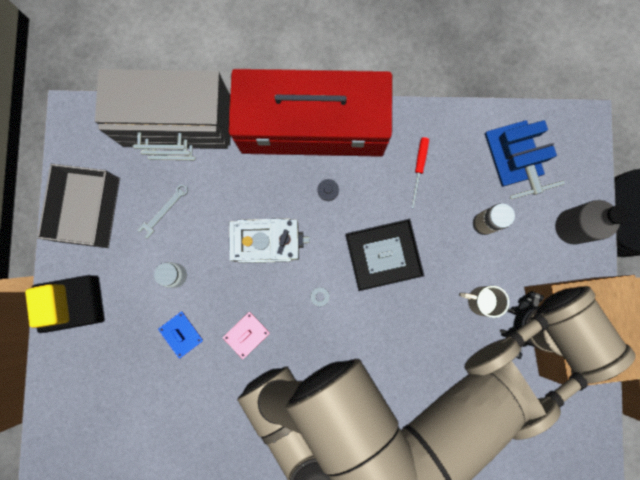

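The cover lies flat, centred in the tray at (385,255). The latch is open and the bystanders haven't moved.

```bash
python3 -c "
from h import *
r.finish_job()"
```

```text
the job is handed in; nothing more can be done
```

The latch is open, the cover is lying flat in the black tray, and I handed the job in at about 55 s of the 72 s allowed. The interface gave no verdict.

- **Freeing the latch:** I rocked the bar counter-clockwise, clockwise, counter-clockwise, clockwise. It then ran free counter-clockwise, and I turned it to about 1.2 rad. The highest averaged torque I read was about 0.28 N m, and I kept the grip to 30 N as a torque limit.
- **Moving the cover:** I lifted it by its rib and lowered it into the tray at 15 mm/s, stopping on light contact with a force reading of about 5.5 N. Then I released it and moved the arm away.
- **Last checks:** In the last pictures the cover is flat and near the middle of the tray. The latch arm is clear, and the bystanders look unmoved by eye. The contact force on the tool was near zero.

**Disagreements and limits:**
- **Torque zero:** It was off by about 0.04 N m because I set it with the bar already gripped and loaded. I corrected it after the first two binds. The readings also seemed to lag during fast moves, so I relied only on averages taken while the arm held still.
- **Camera positions:** The top and wrist cameras disagreed by 3 to 4 mm on the latch. One tray corner read about 16 mm apart, so I measured the tray again from directly above before placing the cover.

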